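# Put the mixed-up perfume testers back on their own stands

### The job

Customers have mixed up the four perfume testers on the shop counter. Put every tester back in the middle of the round black pad on its own stand, the one whose carton has the tester's colour, standing upright and let go; the empty counter mat is free for parking a bottle on the way. They are glass: set each down gently, keep them upright, and leave the little mirror where it stands.

Things in the scene. Friction and masses are not known exactly. Their poses are not given: they have to be found in the camera images.
- tester_red (a point): the red tester: round red bottle 44 mm across with a sloping shoulder and a BLACK cap; loose, 90 mm tall, 0.13 to 0.25 kg. The point is its centre, 45 mm above its underside; z is up. The cap is an upright cylinder 28 mm in diameter, from 15 to 45 mm above this point: best pinched there from above, at any yaw. It starts upright on another tester's pad.
- tester_blue (a point): the blue tester: square blue bottle 42 x 42 mm with a SILVER cap; loose, 90 mm tall, 0.13 to 0.25 kg. The point is its centre, 45 mm above its underside; z is up. The cap is an upright cylinder 28 mm in diameter, from 15 to 45 mm above this point: best pinched there from above, at any yaw. It starts upright on another tester's pad.
- tester_green (a point): the green tester: flat broad green bottle 34 mm (own x) by 52 mm (own y) with a WHITE cap; loose, 90 mm tall, 0.13 to 0.25 kg. The point is its centre, 45 mm above its underside; z is up. The cap is an upright cylinder 28 mm in diameter, from 15 to 45 mm above this point: best pinched there from above, at any yaw. It starts upright on another tester's pad.
- tester_yellow (a point): the yellow tester: bell-shaped yellow bottle, 50 mm across at the foot narrowing to 28 mm, with a BROWN cap; loose, 90 mm tall, 0.13 to 0.25 kg. The point is its centre, 45 mm above its underside; z is up. The cap is an upright cylinder 28 mm in diameter, from 15 to 45 mm above this point: best pinched there from above, at any yaw. It starts upright on another tester's pad.
- pad_red (a point): the red tester's place: top centre of a round black pad, 62 mm wide, 14 mm above the counter, on a fixed white stand 130 (x) x 110 (y) mm. On the stand lies a red carton with a black end band, 48 (x) x 106 (y) mm, its top 58 mm above the counter, its face 46 mm from this point towards the stand's -x. z is up. A tester standing here has its centre 45 mm above this point.
- pad_blue (a point): the blue tester's place: top centre of a round black pad, 62 mm wide, 14 mm above the counter, on a fixed white stand 130 (x) x 110 (y) mm. On the stand lies a blue carton with a silver end band, 48 (x) x 106 (y) mm, its top 58 mm above the counter, its face 46 mm from this point towards the stand's -x. z is up. A tester standing here has its centre 45 mm above this point.
- pad_green (a point): the green tester's place: top centre of a round black pad, 62 mm wide, 14 mm above the counter, on a fixed white stand 130 (x) x 110 (y) mm. On the stand lies a green carton with a white end band, 48 (x) x 106 (y) mm, its top 58 mm above the counter, its face 46 mm from this point towards the stand's -x. z is up. A tester standing here has its centre 45 mm above this point.
- pad_yellow (a point): the yellow tester's place: top centre of a round black pad, 62 mm wide, 14 mm above the counter, on a fixed white stand 130 (x) x 110 (y) mm. On the stand lies a yellow carton with a brown end band, 48 (x) x 106 (y) mm, its top 58 mm above the counter, its face 46 mm from this point towards the stand's -x. z is up. A tester standing here has its centre 45 mm above this point.
- mat_middle (a point): the spare place, empty at the start: centre of the top of a fixed dark rubber counter mat, 120 x 110 mm, 4 mm thick. A tester standing here has its centre 45 mm above this point.
- mirror: loose round brass make-up mirror on a foot, 130 mm tall, 92 mm wide (y) and facing +x, foot 84 mm across; origin at the centre of its underside. It stands among the displays: not to be moved; carry things over or around it.
Mind the look-alikes: they are no part of the job. What is shaped like the part that bears pad_yellow but pink is not meant.

How it is judged:
At the end, for the whole second after the job is handed in: Each of the four testers stands upright (within 6 degrees) and at rest on the pad of its own colour, its centre within 15 mm of the pad's centre and at standing height (within 4 mm); the mirror is within 20 mm of where it was (horizontal distance between tester_red and pad_red below 0.015 m and z of tester_red in the frame of pad_red between 0.041 and 0.049 m and angle between each of tester_red, tester_blue, tester_green, tester_yellow's own z axis and vertical below 0.1 rad and linear speed of each of bottle_red, bottle_blue, bottle_green, bottle_yellow below 0.03 m/s and horizontal distance between tester_blue and pad_blue below 0.015 m and z of tester_blue in the frame of pad_blue between 0.041 and 0.049 m and horizontal distance between tester_green and pad_green below 0.015 m and z of tester_green in the frame of pad_green between 0.041 and 0.049 m and horizontal distance between tester_yellow and pad_yellow below 0.015 m and z of tester_yellow in the frame of pad_yellow between 0.041 and 0.049 m and distance of mirror from where it was at the start of the episode below 0.02 m); the robot touches nothing.
It fails at once if a tester was knocked or laid over (tilted more than 35 degrees) (angle between any of tester_red, tester_blue, tester_green, tester_yellow's own z axis and vertical above 0.61 rad).
It fails at once if a tester was dropped or slammed down (faster than 0.7 m/s while its centre is under 85 mm above the counter) ((height (world z) of tester_red below 0.085 m and linear speed of bottle_red above 0.7 m/s) or (height (world z) of tester_blue below 0.085 m and linear speed of bottle_blue above 0.7 m/s) or (height (world z) of tester_green below 0.085 m and linear speed of bottle_green above 0.7 m/s) or (height (world z) of tester_yellow below 0.085 m and linear speed of bottle_yellow above 0.7 m/s)).
It fails at once if the mirror was shoved (2 cm) or knocked over (distance of mirror from where it was at the start of the episode above 0.02 m or angle between mirror's own z axis and vertical above 0.3 rad).
It also fails if it takes over 136 s, if anything falls off the work surface, if the arm or the gripper's body presses on something with over 40 N, if the wrist force passes 120 N, or if a joint passes its speed limit or range.

### The arm

A 6-joint arm with a two-finger parallel gripper is mounted at the origin on the work surface. World frame = base frame: x ahead of the robot, y to its left, z up, the work surface at z = 0. Lengths are in m, angles in rad, forces in N, time in s.
With the tool pointing down it reaches from about 0.4 to 0.825 m from the base axis. Payload 7 kg.
Tool frame: the origin (TCP) lies on the centre line of the jaws, within the pads' length; the fingertips stand 22 mm ahead of it and the grasp point (between the pads) lies 3 mm ahead of it; z points along the fingers, y is the direction in which the jaws open and shut (so a half turn about z gives the same grasp; the last joint's range is limited). The gripper opens to 88 mm and grips with 3 to 60 N. Pads are 19 mm wide; open, the fingers measure 130 mm over their backs; the gripper's body (78 mm by 193 mm) begins 47 mm behind the grasp point.
Start: joints at [1.448, 0.359, 0.012, 0, -1.224, -0.288], TCP at [0.27, 0.619, 0.249] pointing down, gripper open.
Joint ranges: [-3.07, 3.07], [-1.43, 2.12], [-1.02, 1.25], [-3.03, 1.67], [-3.05, -0], [-3.03, 3.03]. Speed limits (rad/s): [2.39, 2.39, 3.01, 3.14, 3.14, 3.14].

### API

Orientations are given as [roll, pitch, yaw] about the fixed x, y, z axes, in that order (R = Rz(yaw) Ry(pitch) Rx(roll)).
In Python, from station import arm gives the robot as it stands. The module is installed in compiled form; this text tells all that it offers.
- The arm moves only by the tool arm_command, never from a script. Its argument "motion" is a list of rows, each a list of 3 entries, a list of its own where there are three numbers: the shift along the tool's x, y, z in mm, then the turn, a rotation vector about the tool's x, y, z in degrees, then the opening, from 0 (shut) to 1 (fully open). In form: [[[tx, ty, tz], [wx, wy, wz], grip], ...]. A call has 1 to 20 rows; each row shifts and turns the commanded pose from where the row before left it, along the tool's axes as they then stand; what a row does not reach is not made up. A row lasts 1/12 s, in which the tool goes at most 41.7 mm and 7.16 degrees, less where a joint would pass 70% of its speed; a pose out of reach is approached as far as the arm can. A call is refused whole if a number of a shift passes 41.7 or a number of a turn 7.16, either way. A call with a gripper value outside its range is refused whole. The fingers move at their own pace and stop on an object; "newtons" is the grip in N (left out, the last holds). Time passes only in rows, so rows that do not move let the fingers close. It gives the time, the measured TCP pose, the force and the opening at its end, in the units of the state.
- arm.get_state(): the state, without advancing time (a new reading comes with each control period).
- arm.grab_frame(name): name is "side" or "top"; returns the picture (384x512x3 uint8, red, green, blue); there is no depth.
- arm.camera_info(name): a dict with "fov_y" (degrees; the focal length in pixels is half the picture's height over the tangent of half this angle, whatever the lens; pixels are square), "cx", "cy" (the principal point, pixels), "view" (4x4, takes a point from world to camera coordinates). Camera axes: x right, y down, z forward; pixel columns grow to the right and rows downward; lengths in m; the calibration is good to about 2 mm. A picture is of the moment at which its call begins. camera_info takes no time and is no camera call.
- arm.job_done(): hands the job in, once; it reports no verdict.
The state is a dict: "t": time; "q": joint angles; "qd": joint speeds; "joint_efforts": joint torques, N m; "eef_pos": TCP position; "ee_rot": TCP orientation; "force": force on the tool from outside, world axes, zero at the start; "moment": the same for the moment, N m; "width": finger opening in m.
Only numpy, scipy, OpenCV 4.12 (cv2) and the standard library are available. Lean on these libraries where they do the work, as an engineer would, in place of code of your own. Each camera call takes 0.05 s, during which the arm holds its last target. There are 200 camera calls.

## Working session

There is one attempt and no reset: what is moved stays moved. The work goes in short steps, Python scripts to look and compute and a tool call to move; the robot and the scene stay as the last step left them, time stands still between calls to the robot, and variables do not carry over. Pictures are saved under pics/ and viewed, on a budget of 14 in all, crops included, one or two more only if the job needs it, and the job is handed in when it is done.

Besides the shell and the picture viewer there is one more tool, called after "Call:" by a JSON object that holds its "method" and its "body". arm_command: Moves the arm, as the interface text tells. Its arguments: {"type":"object","properties":{"motion":{"type":"array","items":{"type":"array"}},"newtons":{"type":"number"}},"required":["motion"]}

```bash
mkdir -p pics; cat > h.py <<'E'
import numpy as np, cv2
from station import arm
def save(cam,name,crop=None,s=1):
    im=arm.grab_frame(cam)[:,:,::-1]
    cv2.imwrite('pics/raw_'+name,im)
    if crop: x0,y0,x1,y1=crop; im=im[y0:y1,x0:x1]
    cv2.imwrite('pics/'+name,cv2.resize(im,None,fx=s,fy=s,interpolation=cv2.INTER_CUBIC))
def K(cam):
    c=arm.camera_info(cam); f=192/np.tan(np.radians(c['fov_y'])/2); return c,f,np.array(c['view'])
def ray(cam,u,v,z):
    c,f,V=K(cam); R=V[:3,:3];o=-R.T@V[:3,3]; d=R.T@np.array([(u-c['cx'])/f,(v-c['cy'])/f,1]); return o+d*(z-o[2])/d[2]
def proj(cam,p):
    c,f,V=K(cam); q=V[:3,:3]@np.array(p)+V[:3,3]; return np.array([c['cx']+f*q[0]/q[2],c['cy']+f*q[1]/q[2]])
E
python3 - <<'E'
from h import *
save('top','t1.png',None,1.5); save('side','s1.png',None,1.5)
print(arm.get_state()); 
for n in('top','side'): print(arm.camera_info(n))
E
```

```text
{'t': 0.1, 'q': array([ 1.44809064e+00,  3.59338153e-01,  1.11355435e-02, -2.94224935e-04,
       -1.22411086e+00, -2.88062833e-01]), 'qd': array([ 0.00055951, -0.00170403,  0.00237573,  0.0011371 , -0.00044131,
       -0.00072587]), 'joint_efforts': array([-8.60187629e-04, -5.84166920e+01,  2.93750328e+01,  7.01557115e+00,
        1.01182310e-02, -5.81777613e-05]), 'eef_pos': array([0.26942396, 0.61844738, 0.24769763]), 'ee_rot': array([ 3.14005944e+00, -1.65844485e-04, -4.10868578e-01]), 'force': array([-0.06247038, -0.19004791, -0.19416198]), 'moment': array([-0.04183027, -0.0072484 ,  0.0020991 ]), 'width': 0.08769261810938811}
{'fov_y': 44.32931454425161, 'cx': 257.278607709261, 'cy': 192.0073035004498, 'view': array([[ 0.04089253, -0.99915011, -0.00518245,  0.04491993],
       [-0.97269022, -0.03862248, -0.22887125,  0.55420132],
       [ 0.22847657,  0.01440004, -0.97344291,  1.5150306 ],
       [ 0.        ,  0.        ,  0.        ,  1.        ]])}
{'fov_y': 55.08738806889971, 'cx': 258.0075946769742, 'cy': 185.51586403052477, 'view': array([[-0.92863716, -0.37095117, -0.00531603,  0.50965481],
       [-0.2863876 ,  0.72590278, -0.62533775,  0.15402705],
       [ 0.23582869, -0.57918943, -0.78033611,  0.97749343],
       [ 0.        ,  0.        ,  0.        ,  1.        ]])}
```

View pics/t1.png

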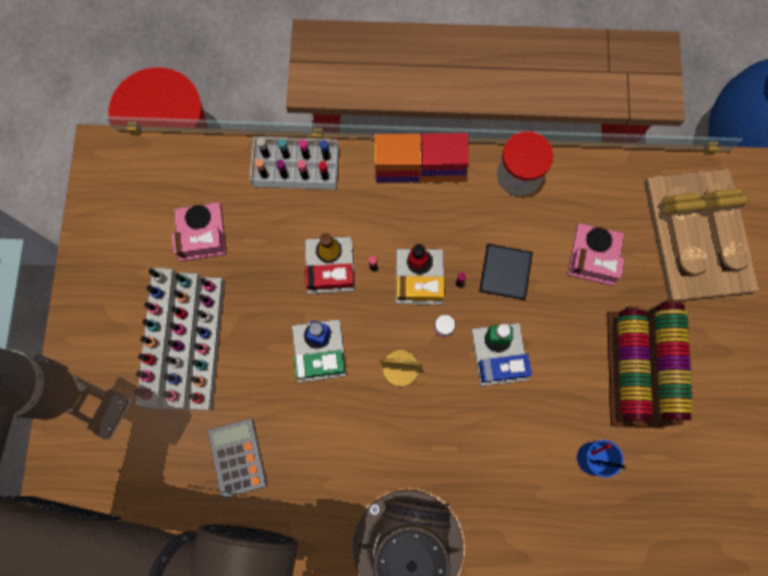

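View pics/s1.png

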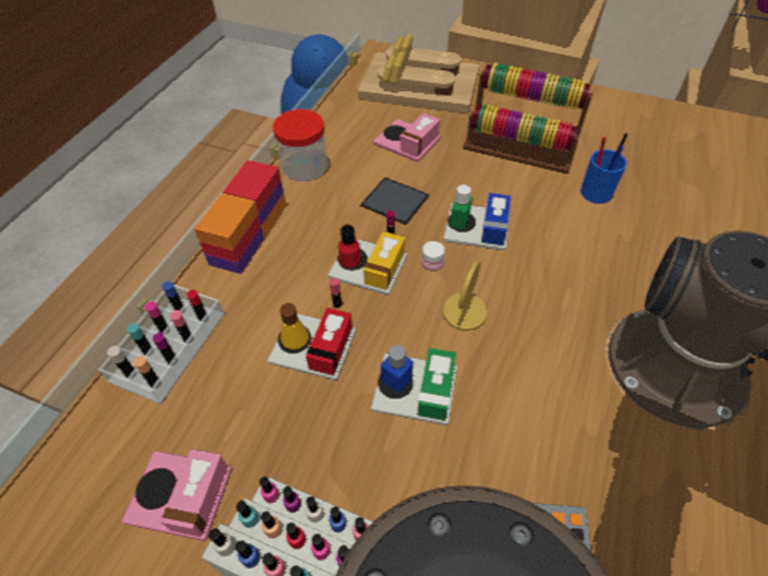

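The top view (scaled by 1.5) shows:
- Yellow tester on the red stand at (328,265).
- Red tester on the yellow stand at (420,275).
- Blue tester on the green stand at (318,350).
- Green tester on the blue stand at (500,353).
- Mat at (505,271) and mirror at (401,368).
- Pink decoy stands at (200,230) and (597,252), which are not part of the job.

One enlarged crop will confirm this and give finer positions.

```bash
python3 - <<'E'
from h import *
im=cv2.imread('pics/raw_t1.png')[150:265,185:365]
im=cv2.resize(im,None,fx=4.4,fy=4.4,interpolation=cv2.INTER_CUBIC)
cv2.imwrite('pics/t1c.png',cv2.convertScaleAbs(im,alpha=1.5))
E
```

```text
(no output)
```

View pics/t1c.png

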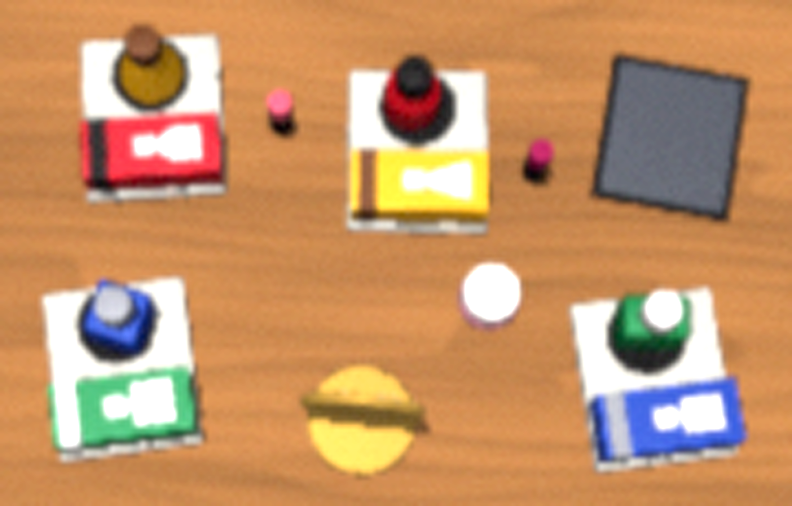

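The crop confirms the layout. Cap tops are at yellow (143,43), red (414,75), blue (114,303) and green (664,309). Pads are at about red (150,74), yellow (417,106), green (118,323) and blue (648,331). The mat centre is (671,137). Next I'll turn these into world positions and cross-check them in the side view.

```bash
python3 - <<'E'
from h import *
t=lambda u,v:((u+.5)/4.4-.5+185,(v+.5)/4.4-.5+150)
caps=dict(yellow=(143,43),red=(414,75),blue=(114,303),green=(664,309))
pads=dict(red=(150,74),yellow=(417,106),green=(118,323),blue=(648,331))
# back corners of stands (top, z~.01) left,right ; front bottom corners z~0
cor=dict(red=[(82,42),(218,36),(88,200),(225,190)],yellow=[(351,71),(486,71),(348,228),(487,232)],green=[(44,296),(183,279),(62,460),(201,440)],blue=[(571,307),(711,289),(598,470),(745,447)])
S=cv2.imread('pics/raw_s1.png')
big=cv2.resize(S,None,fx=3,fy=3,interpolation=cv2.INTER_CUBIC)
def draw(p,col):
    x=proj('side',p); cv2.drawMarker(big,tuple(int(a*3+1) for a in x),col,cv2.MARKER_CROSS,10,1)
for n,p in caps.items():
    w=ray('top',*t(*p),.104); print('cap',n,w.round(4)); draw(w,(255,0,255))
for n,p in pads.items():
    w=ray('top',*t(*p),.014); 
    c=[ray('top',*t(*q),.01) for q in cor[n][:2]]; d=c[0]-c[1]; yaw=np.arctan2(-d[0],d[1])
    print('pad',n,w.round(4),'yaw',yaw.round(3),'len',np.linalg.norm(d).round(4),'edge-mid',((c[0]+c[1])/2)[:2].round(4), 'pad from back edge', ((c[0]+c[1])/2-w)[:2].round(4))
    for a in np.linspace(0,6.28,13): draw(w+.031*np.array([np.cos(a),np.sin(a),0]),(0,255,255))
print('mat',ray('top',*t(671,137),.004).round(4))
print('mirror',ray('top',*t(361,420),.008).round(4), 'edge', proj('top',(0,0,0)))
cv2.imwrite('pics/s1o.png',big[330:880,500:1050][:, :])
E
```

```text
cap yellow [0.6485 0.2044 0.104 ]
cap red [ 6.315e-01 -6.000e-04  1.040e-01]
cap blue [0.4491 0.2137 0.104 ]
cap green [ 0.4607 -0.1887  0.104 ]
pad red [0.6505 0.2069 0.014 ] yaw 0.085 len 0.1092 edge-mid [0.6808 0.2091] pad from back edge [0.0303 0.0021]
pad yellow [ 0.6324 -0.0065  0.014 ] yaw 0.039 len 0.1078 edge-mid [ 0.6626 -0.0069] pad from back edge [ 0.0301 -0.0004]
pad green [0.449  0.2197 0.014 ] yaw 0.164 len 0.109 edge-mid [0.4775 0.2254] pad from back edge [0.0285 0.0057]
pad blue [ 0.4592 -0.1904  0.014 ] yaw 0.169 len 0.1103 edge-mid [ 0.4856 -0.1855] pad from back edge [0.0264 0.0049]
mat [ 0.6176 -0.2094  0.004 ]
mirror [0.3821 0.0288 0.008 ] edge [271.25279637 364.41437951]
```

View pics/s1o.png

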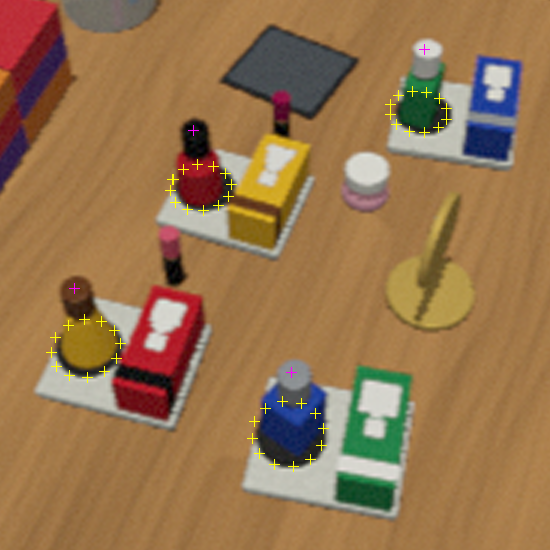

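The side overlay puts cap tops and pads within about 2–3 mm of the top-view estimates. Plan:
- Yellow to the mat, red to the red pad, yellow to the yellow pad.
- Green to the mat, blue to the blue pad, green to the green pad.

First I turn the tool to yaw 0, so tool axes are world x, −y and −z, and fly above yellow.

Call:
{"method": "arm_command", "body": {"motion": [[[0,0,0],[0,0,-5.885],1],[[0,0,0],[0,0,-5.885],1],[[0,0,0],[0,0,-5.885],1],[[0,0,0],[0,0,-5.885],1],[[23.7,25.9,0],[0,0,0],1],[[23.7,25.9,0],[0,0,0],1],[[23.7,25.9,0],[0,0,0],1],[[23.7,25.9,0],[0,0,0],1],[[23.7,25.9,0],[0,0,0],1],[[23.7,25.9,0],[0,0,0],1],[[23.7,25.9,0],[0,0,0],1],[[23.7,25.9,0],[0,0,0],1],[[23.7,25.9,0],[0,0,0],1],[[23.7,25.9,0],[0,0,0],1],[[23.7,25.9,0],[0,0,0],1],[[23.7,25.9,0],[0,0,0],1],[[23.7,25.9,0],[0,0,0],1],[[23.7,25.9,0],[0,0,0],1],[[23.7,25.9,0],[0,0,0],1],[[23.7,25.9,0],[0,0,0],1]], "newtons": 20}}

```text
t: 1.77
eef_pos: [0.6496, 0.2029, 0.2482]
ee_rot: [3.141, 0.001, 0.0]
force: [0.3, 1.5, 0.1]
width: 0.0875
```

Call:
{"method": "arm_command", "body": {"motion": [[[0,0,0],[0,0,0],1],[[0,0,0],[0,0,0],1],[[0,0,0],[0,0,0],1]]}}

```text
t: 2.02
eef_pos: [0.6486, 0.2041, 0.2479]
ee_rot: [3.141, 0.001, -0.001]
force: [-0.3, 0.6, -0.3]
width: 0.0874
```

Tracking is accurate. I descend 153 mm and close on the cap.

Call:
{"method": "arm_command", "body": {"motion": [[[0,0,20],[0,0,0],1],[[0,0,20],[0,0,0],1],[[0,0,20],[0,0,0],1],[[0,0,20],[0,0,0],1],[[0,0,20],[0,0,0],1],[[0,0,20],[0,0,0],1],[[0,0,20],[0,0,0],1],[[0,0,13],[0,0,0],1],[[0,0,0],[0,0,0],1],[[0,0,0],[0,0,0],1],[[0,0,0],[0,0,0],0.2],[[0,0,0],[0,0,0],0.2],[[0,0,0],[0,0,0],0.2],[[0,0,0],[0,0,0],0.1],[[0,0,0],[0,0,0],0.1],[[0,0,0],[0,0,0],0.1],[[0,0,0],[0,0,0],0.1],[[0,0,0],[0,0,0],0.1]], "newtons": 20}}

```text
t: 3.52
eef_pos: [0.6488, 0.2044, 0.0956]
ee_rot: [3.142, -0.0, 0.0]
force: [0.2, 0.3, 0.3]
width: 0.0398
```

```bash
python3 - <<'E'
from h import *
save('side','s2.png',(150,90,360,320),2.6)
E
```

```text
(no output)
```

View pics/s2.png

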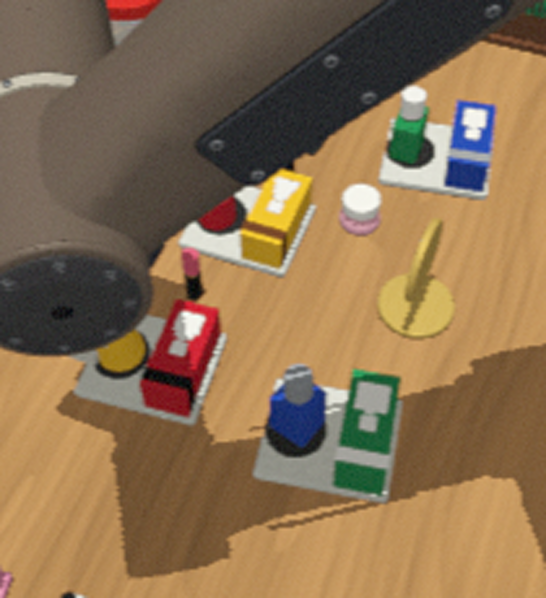

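The arm hides the grip (yellow foot at (120,355)) and nothing has been disturbed. The fingers are still closing at 40 mm, so I finish the grip and then lift.

Call:
{"method": "arm_command", "body": {"motion": [[[0,0,0],[0,0,0],0.1],[[0,0,0],[0,0,0],0.1],[[0,0,0],[0,0,0],0.1],[[0,0,0],[0,0,0],0.1],[[0,0,0],[0,0,0],0.1],[[0,0,-5],[0,0,0],0.1],[[0,0,-15],[0,0,0],0.1],[[0,0,-20],[0,0,0],0.1],[[0,0,-20],[0,0,0],0.1],[[0,0,-20],[0,0,0],0.1],[[0,0,-20],[0,0,0],0.1],[[0,0,-20],[0,0,0],0.1],[[0,0,-15],[0,0,0],0.1],[[0,0,-5],[0,0,0],0.1],[[0,0,0],[0,0,0],0.1],[[0,0,0],[0,0,0],0.1]]}}

```text
t: 4.9
eef_pos: [0.6483, 0.2043, 0.2349]
ee_rot: [-3.142, 0.001, -0.0]
force: [0.1, 1.0, -1.8]
width: 0.0274
```

Call:
{"method": "arm_command", "body": {"motion": [[[-1.7,10,0],[0,0,0],0.1],[[-1.7,18,0],[0,0,0],0.1],[[-1.7,25.6,0],[0,0,0],0.1],[[-1.7,25.6,0],[0,0,0],0.1],[[-1.7,25.6,0],[0,0,0],0.1],[[-1.7,25.6,0],[0,0,0],0.1],[[-1.7,25.6,0],[0,0,0],0.1],[[-1.7,25.6,0],[0,0,0],0.1],[[-1.7,25.6,0],[0,0,0],0.1],[[-1.7,25.6,0],[0,0,0],0.1],[[-1.7,25.6,0],[0,0,0],0.1],[[-1.7,25.6,0],[0,0,0],0.1],[[-1.7,25.6,0],[0,0,0],0.1],[[-1.7,25.6,0],[0,0,0],0.1],[[-1.7,25.6,0],[0,0,0],0.1],[[-1.7,25.6,0],[0,0,0],0.1],[[-1.7,18,0],[0,0,0],0.1],[[-1.7,10,0],[0,0,0],0.1],[[0,0,0],[0,0,0],0.1],[[0,0,0],[0,0,0],0.1]]}}

```text
t: 6.57
eef_pos: [0.6173, -0.2108, 0.2349]
ee_rot: [-3.141, 0.001, -0.002]
force: [-0.2, -0.0, -1.4]
width: 0.0276
```

Call:
{"method": "arm_command", "body": {"motion": [[[0,0,10],[0,0,0],0.1],[[0,0,20],[0,0,0],0.1],[[0,0,20],[0,0,0],0.1],[[0,0,20],[0,0,0],0.1],[[0,0,20],[0,0,0],0.1],[[0,0,20],[0,0,0],0.1],[[0,0,15],[0,0,0],0.1],[[0,0,8],[0,0,0],0.1],[[0,0,5],[0,0,0],0.1],[[0,0,4],[0,0,0],0.1],[[0,0,3],[0,0,0],0.1],[[0,0,2],[0,0,0],0.1],[[0,0,1],[0,0,0],0.1],[[0,0,0],[0,0,0],0.1]]}}

```text
t: 7.73
eef_pos: [0.6184, -0.21, 0.0879]
ee_rot: [3.142, -0.001, 0.0]
force: [-0.1, 0.5, -0.7]
width: 0.0277
```

Call:
{"method": "arm_command", "body": {"motion": [[[0,0,0.5],[0,0,0],0.1],[[0,0,0.5],[0,0,0],0.1],[[0,0,0.5],[0,0,0],0.1],[[0,0,0],[0,0,0],0.1],[[0,0,0],[0,0,0],0.1]]}}

```text
t: 8.15
eef_pos: [0.6182, -0.21, 0.0861]
ee_rot: [3.142, -0.0, -0.0]
force: [-0.4, 0.3, -1.4]
width: 0.0279
```

Call:
{"method": "arm_command", "body": {"motion": [[[0,0,0.5],[0,0,0],0.1],[[0,0,0.5],[0,0,0],0.1],[[0,0,0.5],[0,0,0],0.1],[[0,0,0],[0,0,0],0.1],[[0,0,0],[0,0,0],0.1]]}}

```text
t: 8.57
eef_pos: [0.6185, -0.21, 0.0854]
ee_rot: [3.141, -0.001, 0.0]
force: [-1.7, 1.9, 6.0]
width: 0.0276
```

Yellow is seated on the mat (6 N contact). I release, rise and move over red.

Call:
{"method": "arm_command", "body": {"motion": [[[0,0,0],[0,0,0],0.6],[[0,0,0],[0,0,0],0.6],[[0,0,0],[0,0,0],0.6],[[0,0,0],[0,0,0],0.6],[[0,0,0],[0,0,0],0.6],[[0,0,-10],[0,0,0],0.6],[[0,0,-20],[0,0,0],0.6],[[0,0,-20],[0,0,0],0.6],[[0,0,-20],[0,0,0],0.6],[[0,0,-10],[0,0,0],0.6],[[1.3,-15,0],[0,0,0],0.6],[[1.3,-22.5,0],[0,0,0],0.6],[[1.3,-22.5,0],[0,0,0],0.6],[[1.3,-22.5,0],[0,0,0],0.6],[[1.3,-22.5,0],[0,0,0],0.6],[[1.3,-22.5,0],[0,0,0],0.6],[[1.3,-22.5,0],[0,0,0],0.6],[[1.3,-22.5,0],[0,0,0],0.6],[[1.3,-22,0],[0,0,0],0.6],[[1.3,-15,0],[0,0,0],0.6]]}}

```text
t: 10.23
eef_pos: [0.6308, 0.0018, 0.164]
ee_rot: [-3.141, 0.001, 0.001]
force: [-0.2, -0.7, -0.0]
width: 0.0526
```

Call:
{"method": "arm_command", "body": {"motion": [[[0,0,0],[0,0,0],0.6],[[0,0,0],[0,0,0],0.6],[[0,0,0],[0,0,0],0.6]]}}

```text
t: 10.48
eef_pos: [0.6309, -0.0006, 0.1643]
ee_rot: [3.141, 0.001, 0.0]
force: [0.7, -0.2, -0.6]
width: 0.0529
```

```bash
python3 - <<'E'
from h import *
save('top','t2.png',(185,140,365,275),4.4)
E
```

```text
(no output)
```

View pics/t2.png

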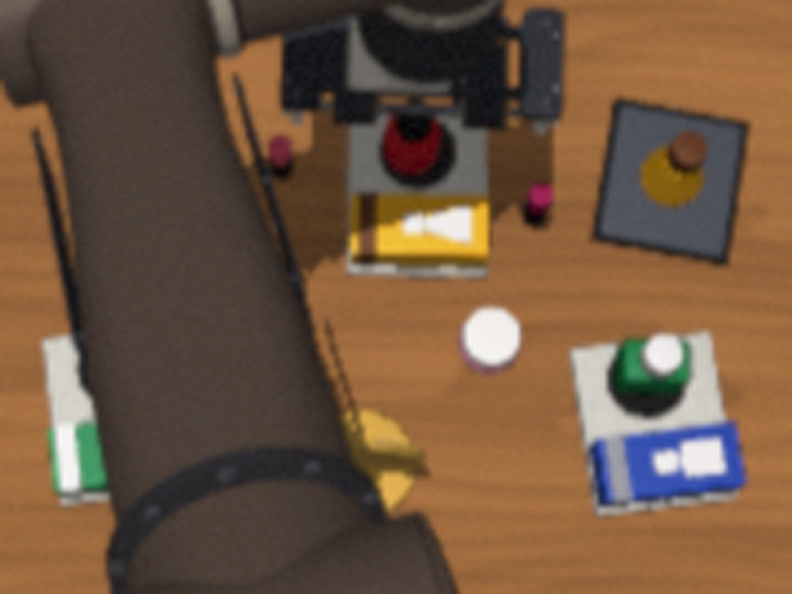

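Yellow stands upright on the mat, cap at (688,150). The red cap (415,122) lies between the open fingers. Descend and grip.

Call:
{"method": "arm_command", "body": {"motion": [[[0,0,15],[0,0,0],0.6],[[0,0,20],[0,0,0],0.6],[[0,0,20],[0,0,0],0.6],[[0,0,14],[0,0,0],0.6],[[0,0,0],[0,0,0],0.6],[[0,0,0],[0,0,0],0.6],[[0,0,0],[0,0,0],0.1],[[0,0,0],[0,0,0],0.1],[[0,0,0],[0,0,0],0.1],[[0,0,0],[0,0,0],0.1],[[0,0,0],[0,0,0],0.1],[[0,0,0],[0,0,0],0.1],[[0,0,0],[0,0,0],0.1],[[0,0,0],[0,0,0],0.1],[[0,0,0],[0,0,0],0.1]]}}

```text
t: 11.78
eef_pos: [0.6317, -0.0004, 0.0963]
ee_rot: [3.142, -0.001, 0.0]
force: [-0.4, -1.3, 4.8]
width: 0.0277
```

Call:
{"method": "arm_command", "body": {"motion": [[[0,0,-5],[0,0,0],0.1],[[0,0,-15],[0,0,0],0.1],[[0,0,-20],[0,0,0],0.1],[[0,0,-20],[0,0,0],0.1],[[0,0,-20],[0,0,0],0.1],[[0,0,-20],[0,0,0],0.1],[[0,0,-20],[0,0,0],0.1],[[0,0,-15],[0,0,0],0.1],[[0,0,-5],[0,0,0],0.1],[[0,0,0],[0,0,0],0.1],[[0,0,0],[0,0,0],0.1]]}}

```text
t: 12.7
eef_pos: [0.6306, -0.0004, 0.2345]
ee_rot: [-3.141, 0.001, -0.0]
force: [-0.3, -0.2, -2.8]
width: 0.0278
```

Call:
{"method": "arm_command", "body": {"motion": [[[1.95,-12,0],[0,0,0],0.1],[[1.95,-20,0],[0,0,0],0.1],[[1.95,-23.9,0],[0,0,0],0.1],[[1.95,-23.9,0],[0,0,0],0.1],[[1.95,-23.9,0],[0,0,0],0.1],[[1.95,-23.9,0],[0,0,0],0.1],[[1.95,-23.9,0],[0,0,0],0.1],[[1.95,-23.9,0],[0,0,0],0.1],[[1.95,-20,0],[0,0,0],0.1],[[1.95,-12,0],[0,0,0],0.1],[[0,0,0],[0,0,0],0.1],[[0,0,0],[0,0,0],0.1],[[0,0,0],[0,0,0],0.1]]}}

```text
t: 13.78
eef_pos: [0.6505, 0.2065, 0.235]
ee_rot: [3.141, 0.001, -0.0]
force: [-0.4, -0.4, -2.0]
width: 0.0276
```

Call:
{"method": "arm_command", "body": {"motion": [[[0,0,10],[0,0,0],0.1],[[0,0,20],[0,0,0],0.1],[[0,0,20],[0,0,0],0.1],[[0,0,20],[0,0,0],0.1],[[0,0,20],[0,0,0],0.1],[[0,0,17],[0,0,0],0.1],[[0,0,12],[0,0,0],0.1],[[0,0,8],[0,0,0],0.1],[[0,0,5],[0,0,0],0.1],[[0,0,3],[0,0,0],0.1],[[0,0,2],[0,0,0],0.1],[[0,0,1],[0,0,0],0.1],[[0,0,0.5],[0,0,0],0.1],[[0,0,0.5],[0,0,0],0.1],[[0,0,0.5],[0,0,0],0.1],[[0,0,0.5],[0,0,0],0.1],[[0,0,0],[0,0,0],0.1],[[0,0,0],[0,0,0],0.1]]}}

```text
t: 15.28
eef_pos: [0.651, 0.2071, 0.0963]
ee_rot: [-3.141, -0.001, 0.0]
force: [-0.8, 0.4, 3.3]
width: 0.0274
```

Red is on its pad. I release and go back to yellow on the mat.

Call:
{"method": "arm_command", "body": {"motion": [[[0,0,0],[0,0,0],0.6],[[0,0,0],[0,0,0],0.6],[[0,0,0],[0,0,0],0.6],[[0,0,0],[0,0,0],0.6],[[0,0,0],[0,0,0],0.6],[[0,0,-10],[0,0,0],0.6],[[0,0,-20],[0,0,0],0.6],[[0,0,-20],[0,0,0],0.6],[[0,0,-15],[0,0,0],0.6],[[0,0,-5],[0,0,0],0.6]]}}

```text
t: 16.12
eef_pos: [0.6521, 0.2075, 0.1693]
ee_rot: [-3.14, -0.004, 0.0]
force: [0.1, 0.6, -0.1]
width: 0.0527
```

Call:
{"method": "arm_command", "body": {"motion": [[[-1.9,16.5,0],[0,0,0],0.6],[[-1.9,25.6,0],[0,0,0],0.6],[[-1.9,25.6,0],[0,0,0],0.6],[[-1.9,25.6,0],[0,0,0],0.6],[[-1.9,25.6,0],[0,0,0],0.6],[[-1.9,25.6,0],[0,0,0],0.6],[[-1.9,25.6,0],[0,0,0],0.6],[[-1.9,25.6,0],[0,0,0],0.6],[[-1.9,25.6,0],[0,0,0],0.6],[[-1.9,25.6,0],[0,0,0],0.6],[[-1.9,25.6,0],[0,0,0],0.6],[[-1.9,25.6,0],[0,0,0],0.6],[[-1.9,25.6,0],[0,0,0],0.6],[[-1.9,25.6,0],[0,0,0],0.6],[[-1.9,25.6,0],[0,0,0],0.6],[[-1.9,25.6,0],[0,0,0],0.6],[[-1.9,16.5,0],[0,0,0],0.6],[[0,0,0],[0,0,0],0.6],[[0,0,0],[0,0,0],0.6],[[0,0,0],[0,0,0],0.6]]}}

```text
t: 17.78
eef_pos: [0.6179, -0.21, 0.1651]
ee_rot: [-3.141, 0.001, -0.001]
force: [-0.6, 0.1, -0.2]
width: 0.0527
```

Now down 79 mm (the height at which it was released), grip and lift 150.

Call:
{"method": "arm_command", "body": {"motion": [[[0,0,15],[0,0,0],0.6],[[0,0,20],[0,0,0],0.6],[[0,0,20],[0,0,0],0.6],[[0,0,15],[0,0,0],0.6],[[0,0,9],[0,0,0],0.6],[[0,0,0],[0,0,0],0.6],[[0,0,0],[0,0,0],0.6],[[0,0,0],[0,0,0],0.1],[[0,0,0],[0,0,0],0.1],[[0,0,0],[0,0,0],0.1],[[0,0,0],[0,0,0],0.1],[[0,0,0],[0,0,0],0.1],[[0,0,0],[0,0,0],0.1],[[0,0,0],[0,0,0],0.1],[[0,0,0],[0,0,0],0.1],[[0,0,0],[0,0,0],0.1]]}}

```text
t: 19.12
eef_pos: [0.6188, -0.2101, 0.0872]
ee_rot: [3.141, -0.001, 0.0]
force: [-1.9, 0.7, 5.1]
width: 0.0274
```

Call:
{"method": "arm_command", "body": {"motion": [[[0,0,-5],[0,0,0],0.1],[[0,0,-15],[0,0,0],0.1],[[0,0,-20],[0,0,0],0.1],[[0,0,-20],[0,0,0],0.1],[[0,0,-20],[0,0,0],0.1],[[0,0,-20],[0,0,0],0.1],[[0,0,-20],[0,0,0],0.1],[[0,0,-20],[0,0,0],0.1],[[0,0,-10],[0,0,0],0.1],[[0,0,0],[0,0,0],0.1],[[0,0,0],[0,0,0],0.1]]}}

```text
t: 20.03
eef_pos: [0.6181, -0.2099, 0.236]
ee_rot: [-3.141, 0.0, -0.0]
force: [0.3, 0.3, -1.8]
width: 0.0274
```

Call:
{"method": "arm_command", "body": {"motion": [[[1.4,-12,0],[0,0,0],0.1],[[1.4,-20,0],[0,0,0],0.1],[[1.4,-23.25,0],[0,0,0],0.1],[[1.4,-23.25,0],[0,0,0],0.1],[[1.4,-23.25,0],[0,0,0],0.1],[[1.4,-23.25,0],[0,0,0],0.1],[[1.4,-23.25,0],[0,0,0],0.1],[[1.4,-23.25,0],[0,0,0],0.1],[[1.4,-20,0],[0,0,0],0.1],[[1.4,-12,0],[0,0,0],0.1],[[0,0,0],[0,0,0],0.1],[[0,0,0],[0,0,0],0.1],[[0,0,0],[0,0,0],0.1]]}}

```text
t: 21.12
eef_pos: [0.632, -0.0069, 0.2358]
ee_rot: [3.141, 0.001, 0.0]
force: [0.3, 0.1, -1.4]
width: 0.027
```

Call:
{"method": "arm_command", "body": {"motion": [[[0,0,10],[0,0,0],0.1],[[0,0,20],[0,0,0],0.1],[[0,0,20],[0,0,0],0.1],[[0,0,20],[0,0,0],0.1],[[0,0,20],[0,0,0],0.1],[[0,0,17],[0,0,0],0.1],[[0,0,12],[0,0,0],0.1],[[0,0,8],[0,0,0],0.1],[[0,0,5],[0,0,0],0.1],[[0,0,3],[0,0,0],0.1],[[0,0,1],[0,0,0],0.1],[[0,0,0.7],[0,0,0],0.1],[[0,0,0.7],[0,0,0],0.1],[[0,0,0.7],[0,0,0],0.1],[[0,0,0.7],[0,0,0],0.1],[[0,0,0.7],[0,0,0],0.1],[[0,0,0],[0,0,0],0.1],[[0,0,0],[0,0,0],0.1]]}}

```text
t: 22.62
eef_pos: [0.6325, -0.0065, 0.0972]
ee_rot: [-3.142, -0.0, 0.0]
force: [0.7, 0.2, -1.1]
width: 0.0276
```

Call:
{"method": "arm_command", "body": {"motion": [[[0,0,0.5],[0,0,0],0.1],[[0,0,0.5],[0,0,0],0.1],[[0,0,0.5],[0,0,0],0.1],[[0,0,0],[0,0,0],0.1],[[0,0,0],[0,0,0],0.1]]}}

```text
t: 23.03
eef_pos: [0.6329, -0.0064, 0.0971]
ee_rot: [-3.142, -0.002, 0.001]
force: [-2.9, 1.6, 10.1]
width: 0.0277
```

Yellow is seated on its pad. I release and go to green.

Call:
{"method": "arm_command", "body": {"motion": [[[0,0,0],[0,0,0],0.6],[[0,0,0],[0,0,0],0.6],[[0,0,0],[0,0,0],0.6],[[0,0,0],[0,0,0],0.6],[[0,0,0],[0,0,0],0.6],[[0,0,-10],[0,0,0],0.6],[[0,0,-20],[0,0,0],0.6],[[0,0,-20],[0,0,0],0.6],[[0,0,-20],[0,0,0],0.6],[[0,0,-5],[0,0,0],0.6]]}}

```text
t: 23.87
eef_pos: [0.6342, -0.0065, 0.175]
ee_rot: [-3.141, -0.005, 0.001]
force: [1.3, -0.1, 0.2]
width: 0.0524
```

Call:
{"method": "arm_command", "body": {"motion": [[[-10,10,0],[0,0,0],0.6],[[-19,20.2,0],[0,0,0],0.6],[[-19,20.2,0],[0,0,0],0.6],[[-19,20.2,0],[0,0,0],0.6],[[-19,20.2,0],[0,0,0],0.6],[[-19,20.2,0],[0,0,0],0.6],[[-19,20.2,0],[0,0,0],0.6],[[-19,20.2,0],[0,0,0],0.6],[[-19,20.2,0],[0,0,0],0.6],[[-10,10,0],[0,0,0],0.6],[[0,0,0],[0,0,0],0.6],[[0,0,0],[0,0,0],0.6],[[0,0,0],[0,0,0],0.6]]}}

```text
t: 24.95
eef_pos: [0.4608, -0.1881, 0.1706]
ee_rot: [3.142, -0.0, -0.0]
force: [0.2, 0.7, -0.2]
width: 0.053
```

```bash
python3 - <<'E'
from h import *
save('top','t3.png',(185,140,365,275),4.4)
E
```

```text
(no output)
```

View pics/t3.png

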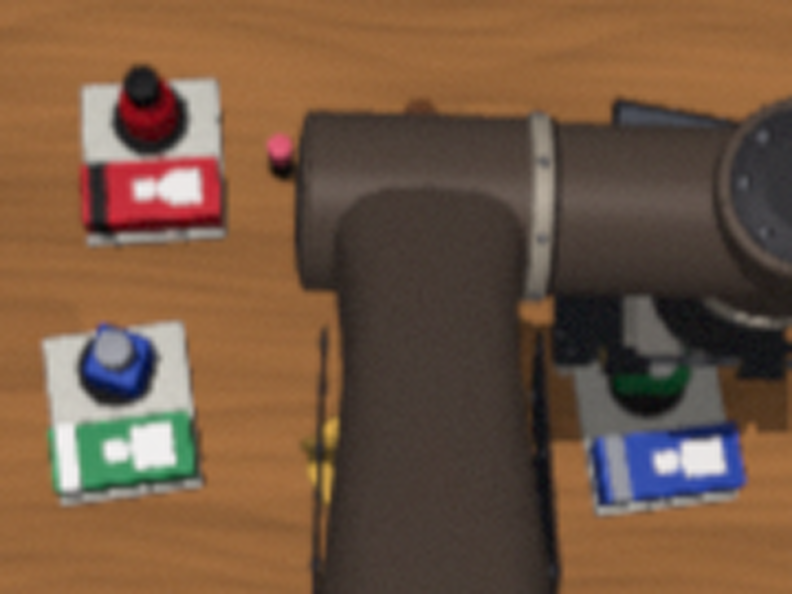

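Red stands centred on the red stand's pad, cap at (143,85). The tool is over green. Down 75 mm, grip and lift 140.

Call:
{"method": "arm_command", "body": {"motion": [[[0,0,15],[0,0,0],0.6],[[0,0,20],[0,0,0],0.6],[[0,0,20],[0,0,0],0.6],[[0,0,15],[0,0,0],0.6],[[0,0,5],[0,0,0],0.6],[[0,0,0],[0,0,0],0.6],[[0,0,0],[0,0,0],0.6],[[0,0,0],[0,0,0],0.1],[[0,0,0],[0,0,0],0.1],[[0,0,0],[0,0,0],0.1],[[0,0,0],[0,0,0],0.1],[[0,0,0],[0,0,0],0.1],[[0,0,0],[0,0,0],0.1],[[0,0,0],[0,0,0],0.1],[[0,0,0],[0,0,0],0.1],[[0,0,0],[0,0,0],0.1]]}}

```text
t: 26.33
eef_pos: [0.4607, -0.1883, 0.096]
ee_rot: [3.141, -0.001, 0.0]
force: [-0.5, -0.2, 5.3]
width: 0.0276
```

Call:
{"method": "arm_command", "body": {"motion": [[[0,0,-5],[0,0,0],0.1],[[0,0,-15],[0,0,0],0.1],[[0,0,-20],[0,0,0],0.1],[[0,0,-20],[0,0,0],0.1],[[0,0,-20],[0,0,0],0.1],[[0,0,-20],[0,0,0],0.1],[[0,0,-20],[0,0,0],0.1],[[0,0,-15],[0,0,0],0.1],[[0,0,-5],[0,0,0],0.1],[[0,0,0],[0,0,0],0.1],[[0,0,0],[0,0,0],0.1]]}}

```text
t: 27.25
eef_pos: [0.4598, -0.1879, 0.2347]
ee_rot: [-3.141, 0.001, -0.0]
force: [-0.1, -0.3, -2.5]
width: 0.0276
```

Call:
{"method": "arm_command", "body": {"motion": [[[12,2.3,0],[0,0,0],0.1],[[19,2.3,0],[0,0,0],0.1],[[19,2.3,0],[0,0,0],0.1],[[19,2.3,0],[0,0,0],0.1],[[19,2.3,0],[0,0,0],0.1],[[19,2.3,0],[0,0,0],0.1],[[19,2.3,0],[0,0,0],0.1],[[19,2.3,0],[0,0,0],0.1],[[12,2.3,0],[0,0,0],0.1],[[0,0,0],[0,0,0],0.1],[[0,0,0],[0,0,0],0.1]]}}

```text
t: 28.17
eef_pos: [0.6174, -0.2089, 0.2329]
ee_rot: [-3.141, 0.004, -0.0]
force: [-0.3, 0.5, -2.4]
width: 0.0275
```

Call:
{"method": "arm_command", "body": {"motion": [[[0,0,10],[0,0,0],0.1],[[0,0,20],[0,0,0],0.1],[[0,0,20],[0,0,0],0.1],[[0,0,20],[0,0,0],0.1],[[0,0,20],[0,0,0],0.1],[[0,0,20],[0,0,0],0.1],[[0,0,15],[0,0,0],0.1],[[0,0,10],[0,0,0],0.1],[[0,0,6],[0,0,0],0.1],[[0,0,4],[0,0,0],0.1],[[0,0,2],[0,0,0],0.1],[[0,0,1],[0,0,0],0.1],[[0,0,0.7],[0,0,0],0.1],[[0,0,0.7],[0,0,0],0.1],[[0,0,0.7],[0,0,0],0.1],[[0,0,0.7],[0,0,0],0.1],[[0,0,0],[0,0,0],0.1],[[0,0,0],[0,0,0],0.1]]}}

```text
t: 29.67
eef_pos: [0.618, -0.2091, 0.086]
ee_rot: [3.141, -0.002, 0.0]
force: [-1.3, 1.2, 6.5]
width: 0.0276
```

Call:
{"method": "arm_command", "body": {"motion": [[[0,0,0],[0,0,0],0.6],[[0,0,0],[0,0,0],0.6],[[0,0,0],[0,0,0],0.6],[[0,0,0],[0,0,0],0.6],[[0,0,0],[0,0,0],0.6],[[0,0,-10],[0,0,0],0.6],[[0,0,-20],[0,0,0],0.6],[[0,0,-20],[0,0,0],0.6],[[0,0,-20],[0,0,0],0.6],[[0,0,-15],[0,0,0],0.6]]}}

```text
t: 30.5
eef_pos: [0.618, -0.2091, 0.1724]
ee_rot: [3.141, -0.002, 0.0]
force: [0.2, -0.2, -0.2]
width: 0.0526
```

Call:
{"method": "arm_command", "body": {"motion": [[[-9.9,-24.85,0],[0,0,0],0.6],[[-9.9,-24.85,0],[0,0,0],0.6],[[-9.9,-24.85,0],[0,0,0],0.6],[[-9.9,-24.85,0],[0,0,0],0.6],[[-9.9,-24.85,0],[0,0,0],0.6],[[-9.9,-24.85,0],[0,0,0],0.6],[[-9.9,-24.85,0],[0,0,0],0.6],[[-9.9,-24.85,0],[0,0,0],0.6],[[-9.9,-24.85,0],[0,0,0],0.6],[[-9.9,-24.85,0],[0,0,0],0.6],[[-9.9,-24.85,0],[0,0,0],0.6],[[-9.9,-24.85,0],[0,0,0],0.6],[[-9.9,-24.85,0],[0,0,0],0.6],[[-9.9,-24.85,0],[0,0,0],0.6],[[-9.9,-24.85,0],[0,0,0],0.6],[[-9.9,-24.85,0],[0,0,0],0.6],[[-9.9,-24.85,0],[0,0,0],0.6],[[0,0,0],[0,0,0],0.6],[[0,0,0],[0,0,0],0.6],[[0,0,0],[0,0,0],0.6]]}}

```text
t: 32.17
eef_pos: [0.449, 0.2136, 0.1702]
ee_rot: [-3.141, -0.0, 0.001]
force: [-0.1, -0.1, -0.7]
width: 0.0527
```

```bash
python3 - <<'E'
from h import *
save('top','t4.png',(185,140,365,275),4.4)
E
```

```text
(no output)
```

View pics/t4.png

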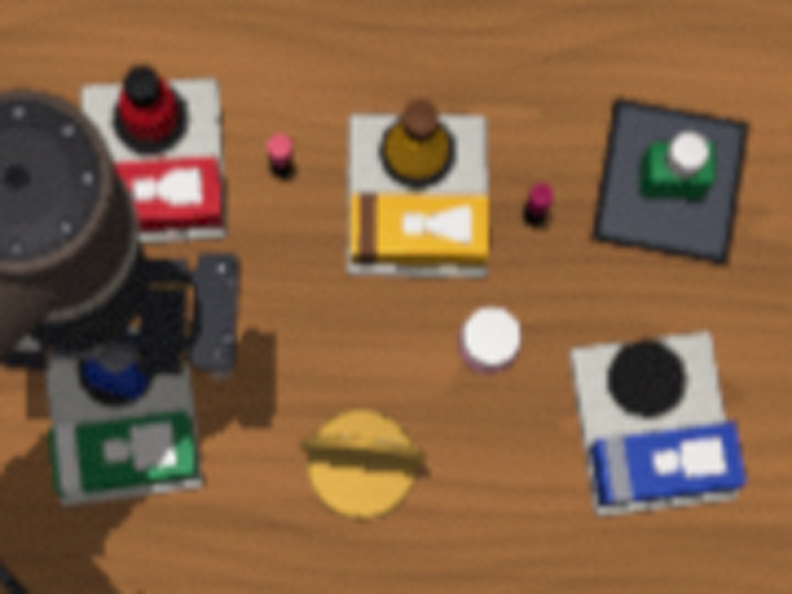

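Red and yellow stand on their own pads, green on the mat, and the mirror is unmoved at (361,463). The bare blue pad is centred at (647,378), so I refine it to x≈0.457, y≈-0.190. Next: grip blue.

Call:
{"method": "arm_command", "body": {"motion": [[[0,0,15],[0,0,0],0.6],[[0,0,20],[0,0,0],0.6],[[0,0,20],[0,0,0],0.6],[[0,0,15],[0,0,0],0.6],[[0,0,5],[0,0,0],0.6],[[0,0,0],[0,0,0],0.6],[[0,0,0],[0,0,0],0.6],[[0,0,0],[0,0,0],0.1],[[0,0,0],[0,0,0],0.1],[[0,0,0],[0,0,0],0.1],[[0,0,0],[0,0,0],0.1],[[0,0,0],[0,0,0],0.1],[[0,0,0],[0,0,0],0.1],[[0,0,0],[0,0,0],0.1],[[0,0,0],[0,0,0],0.1],[[0,0,0],[0,0,0],0.1]]}}

```text
t: 33.55
eef_pos: [0.4494, 0.2139, 0.0951]
ee_rot: [-3.141, -0.001, 0.0]
force: [-0.5, 0.7, 5.9]
width: 0.0275
```

Call:
{"method": "arm_command", "body": {"motion": [[[0,0,-5],[0,0,0],0.1],[[0,0,-15],[0,0,0],0.1],[[0,0,-20],[0,0,0],0.1],[[0,0,-20],[0,0,0],0.1],[[0,0,-20],[0,0,0],0.1],[[0,0,-20],[0,0,0],0.1],[[0,0,-20],[0,0,0],0.1],[[0,0,-15],[0,0,0],0.1],[[0,0,-5],[0,0,0],0.1],[[0,0,0],[0,0,0],0.1],[[0,0,0],[0,0,0],0.1]]}}

```text
t: 34.47
eef_pos: [0.4484, 0.2132, 0.2338]
ee_rot: [3.141, 0.001, -0.0]
force: [0.0, 0.2, -3.1]
width: 0.0277
```

Call:
{"method": "arm_command", "body": {"motion": [[[4,10,0],[0,0,0],0.1],[[4,18,0],[0,0,0],0.1],[[4,24.8,0],[0,0,0],0.1],[[4,24.8,0],[0,0,0],0.1],[[4,24.8,0],[0,0,0],0.1],[[4,24.8,0],[0,0,0],0.1],[[4,24.8,0],[0,0,0],0.1],[[4,24.8,0],[0,0,0],0.1],[[4,24.8,0],[0,0,0],0.1],[[-3.1,24.8,0],[0,0,0],0.1],[[-3.1,24.8,0],[0,0,0],0.1],[[-3.1,24.8,0],[0,0,0],0.1],[[-3.1,24.8,0],[0,0,0],0.1],[[-3.1,24.8,0],[0,0,0],0.1],[[-3.1,24.8,0],[0,0,0],0.1],[[-3.1,24.8,0],[0,0,0],0.1],[[-3.1,18,0],[0,0,0],0.1],[[-3.1,10,0],[0,0,0],0.1],[[0,0,0],[0,0,0],0.1],[[0,0,0],[0,0,0],0.1]]}}

```text
t: 36.13
eef_pos: [0.4565, -0.19, 0.2338]
ee_rot: [-3.141, 0.002, -0.002]
force: [0.2, 0.0, -1.9]
width: 0.0277
```

Call:
{"method": "arm_command", "body": {"motion": [[[0,0,10],[0,0,0],0.1],[[0,0,20],[0,0,0],0.1],[[0,0,20],[0,0,0],0.1],[[0,0,20],[0,0,0],0.1],[[0,0,20],[0,0,0],0.1],[[0,0,17],[0,0,0],0.1],[[0,0,12],[0,0,0],0.1],[[0,0,8],[0,0,0],0.1],[[0,0,5],[0,0,0],0.1],[[0,0,3],[0,0,0],0.1],[[0,0,2],[0,0,0],0.1],[[0,0,1],[0,0,0],0.1],[[0,0,0.5],[0,0,0],0.1],[[0,0,0.5],[0,0,0],0.1],[[0,0,0.5],[0,0,0],0.1],[[0,0,0.5],[0,0,0],0.1],[[0,0,0.5],[0,0,0],0.1],[[0,0,0],[0,0,0],0.1],[[0,0,0],[0,0,0],0.1]]}}

```text
t: 37.72
eef_pos: [0.4577, -0.1897, 0.0951]
ee_rot: [3.141, -0.001, 0.0]
force: [-1.8, 1.3, 5.8]
width: 0.0279
```

Blue is seated. I release and go to green on the mat.

Call:
{"method": "arm_command", "body": {"motion": [[[0,0,0],[0,0,0],0.6],[[0,0,0],[0,0,0],0.6],[[0,0,0],[0,0,0],0.6],[[0,0,0],[0,0,0],0.6],[[0,0,0],[0,0,0],0.6],[[0,0,-10],[0,0,0],0.6],[[0,0,-20],[0,0,0],0.6],[[0,0,-20],[0,0,0],0.6],[[0,0,-20],[0,0,0],0.6],[[0,0,-5],[0,0,0],0.6]]}}

```text
t: 38.55
eef_pos: [0.4587, -0.1899, 0.1723]
ee_rot: [3.141, -0.004, 0.001]
force: [0.7, -0.4, 0.3]
width: 0.0529
```

Call:
{"method": "arm_command", "body": {"motion": [[[17.85,2.15,0],[0,0,0],0.6],[[17.85,2.15,0],[0,0,0],0.6],[[17.85,2.15,0],[0,0,0],0.6],[[17.85,2.15,0],[0,0,0],0.6],[[17.85,2.15,0],[0,0,0],0.6],[[17.85,2.15,0],[0,0,0],0.6],[[17.85,2.15,0],[0,0,0],0.6],[[17.85,2.15,0],[0,0,0],0.6],[[17.85,2.15,0],[0,0,0],0.6],[[0,0,0],[0,0,0],0.6],[[0,0,0],[0,0,0],0.6],[[0,0,0],[0,0,0],0.6]]}}

```text
t: 39.55
eef_pos: [0.6171, -0.2089, 0.1685]
ee_rot: [-3.141, 0.001, -0.0]
force: [-0.5, 0.7, -0.2]
width: 0.0527
```

```bash
python3 - <<'E'
from h import *
save('top','t5.png',(185,140,365,275),4.4)
t=lambda u,v:((u+.5)/4.4-.5+185,(v+.5)/4.4-.5+140)
E
```

View pics/t5.png

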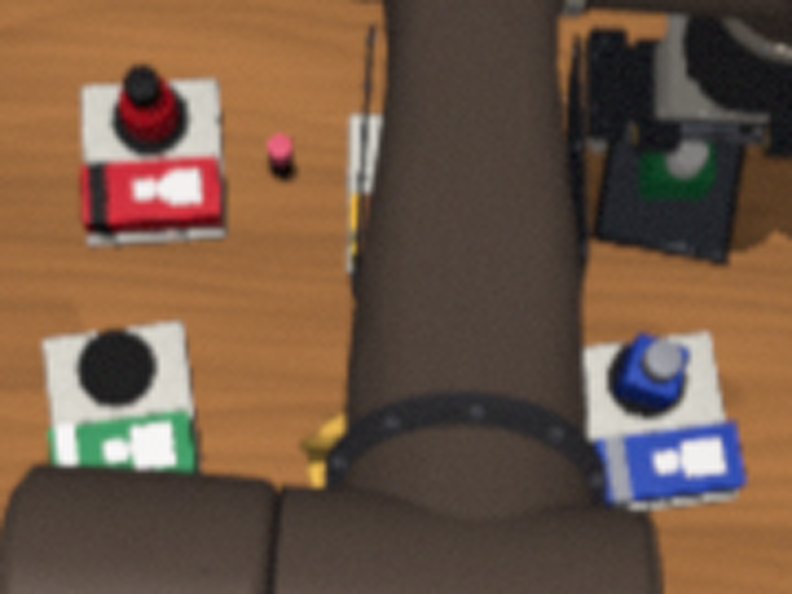

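Blue stands on the blue pad, cap at (664,359). The bare green pad is centred at (117,368), about 1 mm off my estimate. Down 82 mm onto green.

Call:
{"method": "arm_command", "body": {"motion": [[[0,0,15],[0,0,0],0.6],[[0,0,20],[0,0,0],0.6],[[0,0,20],[0,0,0],0.6],[[0,0,15],[0,0,0],0.6],[[0,0,12],[0,0,0],0.6],[[0,0,0],[0,0,0],0.6],[[0,0,0],[0,0,0],0.6],[[0,0,0],[0,0,0],0.1],[[0,0,0],[0,0,0],0.1],[[0,0,0],[0,0,0],0.1],[[0,0,0],[0,0,0],0.1],[[0,0,0],[0,0,0],0.1],[[0,0,0],[0,0,0],0.1],[[0,0,0],[0,0,0],0.1],[[0,0,0],[0,0,0],0.1],[[0,0,0],[0,0,0],0.1]]}}

```text
t: 40.93
eef_pos: [0.6182, -0.2091, 0.0879]
ee_rot: [3.141, -0.001, 0.0]
force: [0.0, -0.0, 4.7]
width: 0.0279
```

Call:
{"method": "arm_command", "body": {"motion": [[[0,0,-5],[0,0,0],0.1],[[0,0,-15],[0,0,0],0.1],[[0,0,-20],[0,0,0],0.1],[[0,0,-20],[0,0,0],0.1],[[0,0,-20],[0,0,0],0.1],[[0,0,-20],[0,0,0],0.1],[[0,0,-20],[0,0,0],0.1],[[0,0,-20],[0,0,0],0.1],[[0,0,-10],[0,0,0],0.1],[[0,0,0],[0,0,0],0.1],[[0,0,0],[0,0,0],0.1]]}}

```text
t: 41.85
eef_pos: [0.6176, -0.2087, 0.2367]
ee_rot: [-3.141, 0.0, -0.0]
force: [-0.1, -0.1, -2.6]
width: 0.0276
```

Call:
{"method": "arm_command", "body": {"motion": [[[-8.92,-10,0],[0,0,0],0.1],[[-8.92,-18,0],[0,0,0],0.1],[[-8.92,-24.88,0],[0,0,0],0.1],[[-8.92,-24.88,0],[0,0,0],0.1],[[-8.92,-24.88,0],[0,0,0],0.1],[[-8.92,-24.88,0],[0,0,0],0.1],[[-8.92,-24.88,0],[0,0,0],0.1],[[-8.92,-24.88,0],[0,0,0],0.1],[[-8.92,-24.88,0],[0,0,0],0.1],[[-8.92,-24.88,0],[0,0,0],0.1],[[-8.92,-24.88,0],[0,0,0],0.1],[[-8.92,-24.88,0],[0,0,0],0.1],[[-8.92,-24.88,0],[0,0,0],0.1],[[-8.92,-24.88,0],[0,0,0],0.1],[[-8.92,-24.88,0],[0,0,0],0.1],[[-8.92,-24.88,0],[0,0,0],0.1],[[-8.92,-24.88,0],[0,0,0],0.1],[[-8.92,-18,0],[0,0,0],0.1],[[-8.92,-10,0],[0,0,0],0.1],[[0,0,0],[0,0,0],0.1]]}}

```text
t: 43.52
eef_pos: [0.4465, 0.2213, 0.2354]
ee_rot: [3.14, 0.003, 0.002]
force: [-0.6, -1.2, -1.6]
width: 0.0275
```

Call:
{"method": "arm_command", "body": {"motion": [[[0,0,0],[0,0,0],0.1],[[0,0,10],[0,0,0],0.1],[[0,0,20],[0,0,0],0.1],[[0,0,20],[0,0,0],0.1],[[0,0,20],[0,0,0],0.1],[[0,0,20],[0,0,0],0.1],[[0,0,17],[0,0,0],0.1],[[0,0,12],[0,0,0],0.1],[[0,0,8],[0,0,0],0.1],[[0,0,5],[0,0,0],0.1],[[0,0,3],[0,0,0],0.1],[[0,0,1.5],[0,0,0],0.1],[[0,0,0.7],[0,0,0],0.1],[[0,0,0.7],[0,0,0],0.1],[[0,0,0.7],[0,0,0],0.1],[[0,0,0.7],[0,0,0],0.1],[[0,0,0.7],[0,0,0],0.1],[[0,0,0],[0,0,0],0.1],[[0,0,0],[0,0,0],0.1]]}}

```text
t: 45.1
eef_pos: [0.4486, 0.2205, 0.0979]
ee_rot: [-3.141, -0.001, 0.0]
force: [-1.2, -0.4, 4.9]
width: 0.0273
```

Green is seated. I release, rise and move clear of the view.

Call:
{"method": "arm_command", "body": {"motion": [[[0,0,0],[0,0,0],0.6],[[0,0,0],[0,0,0],0.6],[[0,0,0],[0,0,0],0.6],[[0,0,0],[0,0,0],0.6],[[0,0,0],[0,0,0],0.6],[[0,0,-10],[0,0,0],0.6],[[0,0,-20],[0,0,0],0.6],[[0,0,-20],[0,0,0],0.6],[[0,0,-20],[0,0,0],0.6],[[0,0,-20],[0,0,0],0.6],[[0,0,-20],[0,0,0],0.6],[[0,0,-20],[0,0,0],0.6],[[0,0,-20],[0,0,0],0.6]]}}

```text
t: 46.18
eef_pos: [0.4482, 0.22, 0.2491]
ee_rot: [-3.141, -0.0, 0.0]
force: [-0.1, 0.9, -0.9]
width: 0.0527
```

Call:
{"method": "arm_command", "body": {"motion": [[[-5,-25,0],[0,0,0],0.6],[[-5,-25,0],[0,0,0],0.6],[[-5,-25,0],[0,0,0],0.6],[[-5,-25,0],[0,0,0],0.6],[[-5,-25,0],[0,0,0],0.6],[[-5,-25,0],[0,0,0],0.6],[[-5,-25,0],[0,0,0],0.6],[[-5,-25,0],[0,0,0],0.6],[[-5,-25,0],[0,0,0],0.6],[[-5,-25,0],[0,0,0],0.6],[[-5,-25,0],[0,0,0],0.6],[[-5,-25,0],[0,0,0],0.6],[[0,0,0],[0,0,0],0.6],[[0,0,0],[0,0,0],0.6],[[0,0,0],[0,0,0],0.6]]}}

```text
t: 47.43
eef_pos: [0.3882, 0.5199, 0.2475]
ee_rot: [3.141, 0.0, 0.0]
force: [0.3, -0.9, -0.3]
width: 0.0528
```

```bash
python3 - <<'E'
from h import *
save('top','t6.png',(185,140,365,275),4.4); save('side','s6.png',(150,90,360,320),2.6)
E
```

```text
(no output)
```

View pics/t6.png

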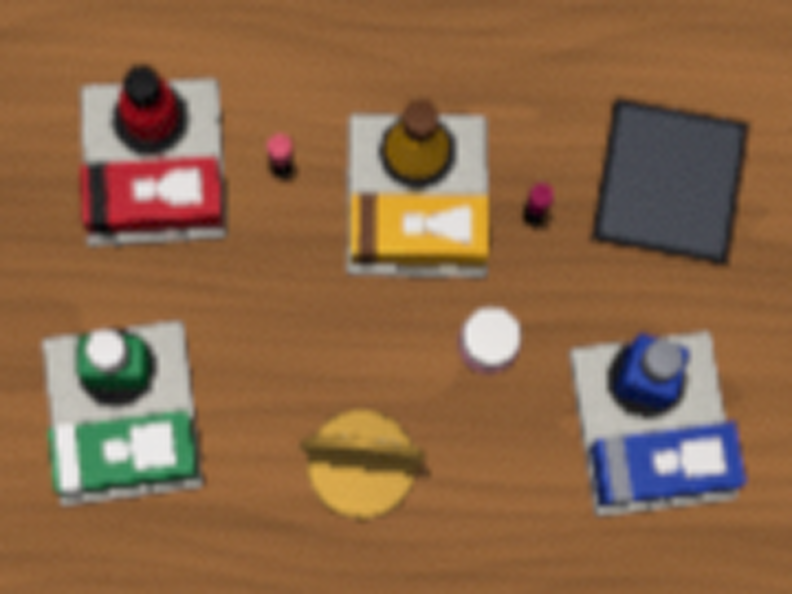

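View pics/s6.png

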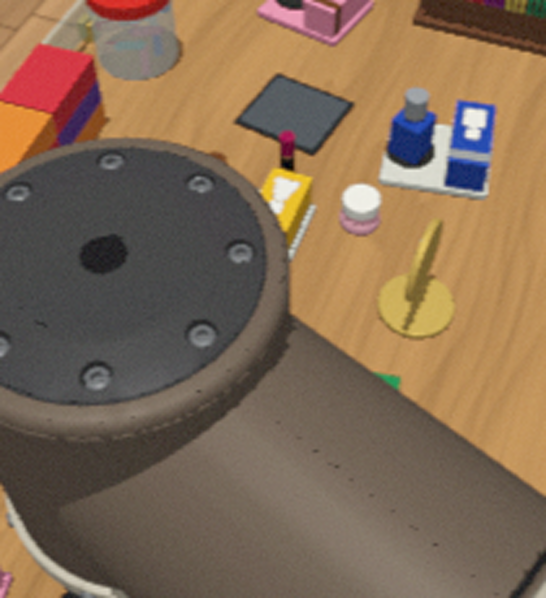

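The top view shows all four testers upright on their own stands: red cap (142,85), yellow (421,117), green (107,349) and blue (662,359). The mirror is unmoved at (361,463). The side view is mostly blocked by the arm but shows blue and the mirror in good order. A quick numeric check, then I hand in.

```bash
python3 - <<'E'
from h import *
t=lambda u,v:((u+.5)/4.4-.5+185,(v+.5)/4.4-.5+140)
caps=dict(red=(142,85),yellow=(421,117),green=(107,349),blue=(662,359))
pad=dict(red=(.6505,.2069),yellow=(.6324,-.0065),green=(.4482,.2203),blue=(.457,-.1897))
ok=True
for n in caps:
    d=(ray('top',*t(*caps[n]),.104)[:2]-pad[n])*1000; print(n,d.round(1)); ok&=np.linalg.norm(d)<9
if ok: print(arm.job_done())
E
```

```text
red [-0.4 -1.6]
yellow [0.8 0.7]
green [-0.8 -1.6]
blue [-0.8  2.5]
the job is handed in; nothing more can be done
None
```

All four testers are back on the pads of their own colour, upright and released, and the job is handed in. I swapped red with yellow and blue with green, parking yellow and then green on the mat.

- **Centring:** the last top picture puts every cap within about 3 mm of its pad centre (limit 15 mm). That picture was the basis for handing in, and no verdict was reported.
- **Mirror:** it appears at the same pixels as at the start.
- **Forces and time:** the highest wrist force I read was about 10 N, when yellow was set on its pad. Total time was about 48 s of the 136 s allowed.
- **Incomplete check:** in the last side picture the arm hid red, yellow and green. Blue and the mirror looked right in it, but uprightness and position of the other three were checked from above only.

I viewed 11 of the 14 pictures.

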